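# Seat a test tile in the corner of the shrinkage gauge

## Robot

A 6-joint arm with a two-finger parallel gripper is mounted at the origin on the work surface. World frame = base frame: x ahead of the robot, y to its left, z up, the work surface at z = 0. Lengths are in mm, angles in rad, forces in N, time in s.
With the tool pointing down it reaches from about 325 to 775 mm from the base axis. Payload 9.3 kg.
Tool frame: the origin (TCP) lies midway between the tips of the shut fingers; the grasp point (between the pads) lies 19 mm behind it; z points along the fingers, y is the direction in which the jaws open and shut (so a half turn about z gives the same grasp; the last joint's range is limited). The gripper opens to 85 mm and grips with 20 to 120 N. Pads are 22 mm wide; open, the fingers measure 114 mm over their backs; the gripper's body (76 mm by 85 mm) begins 54 mm behind the grasp point. The pads swing forward as they close: fully open they stand 13 mm farther back than shut.
Start: joints at [-1.273, 0.259, 0.021, 1.334, 0, 1.418], TCP at [239.62, -495.054, 231.279] pointing down, gripper open.
Joint ranges: [-3.04, 3.04], [-0.91, 1.82], [-1.04, 1.36], [-1.92, 1.95], [-1.52, 1.45], [-3.14, 3.14]. Speed limits (rad/s): [2.22, 2.22, 2.79, 3.14, 3.14, 3.14].

## Interface

Orientations are given as a 3x3 rotation matrix whose columns are the frame's x, y, z axes.
In Python, from plant import read_state, camera, camera_model, manip gives the robot as it stands.
- The arm moves only by the tool jog_arm, never from a script. Its arguments are lists of equal length, an entry for each row: "twist": the turn, a rotation vector about the tool's x, y, z in rad, a list of three; "linear": the shift along the tool's x, y, z in mm, a list of three; "jaw": the finger opening in mm, from 0 to 85.4. In form: {"twist": [[rx, ry, rz], ...], "linear": [[tx, ty, tz], ...], "jaw": [jaw, ...]}. A call has 1 to 5 rows; each row shifts and turns the commanded pose from where the row before left it, along the tool's axes as they then stand; what a row does not reach is not made up. A row lasts 1/8 s, in which the tool goes at most 62.5 mm and 10.7 degrees, less where a joint would pass 70% of its speed; a pose out of reach is approached as far as the arm can. A call is refused whole if a number of a shift passes 62.5 or a number of a turn 0.188, either way. A call with a gripper value outside its range is refused whole. The fingers move at their own pace and stop on an object; the grip force is fixed at half the most. Time passes only in rows, so rows that do not move let the fingers close. It gives the time, the measured TCP pose, the force and the opening at its end, in the units of the state.
- read_state(): the state, without advancing time (a new reading comes with each control period).
- camera(name): name is "scene" or "top" or "wrist"; returns the picture (384x512x3 uint8, red, green, blue); there is no depth.
- camera_model(name): a dict with "camera_matrix" (3x3 intrinsics, pixels), "k1" (the pictures are not rectified: a ray, as slopes to the right and down, at radius r is drawn at 1 + k1 r^2 times it, then the intrinsics apply), "pose" (4x4, takes a point from camera to world coordinates). Camera axes: x right, y up, looking along -z (the intrinsics and any distortion apply to the point x, -y, -z); pixel columns grow to the right and rows downward; lengths in mm; the calibration is good to about 2 mm. A picture is of the moment at which its call begins: read the wrist's pose just before it. camera_model takes no time and is no camera call; for the wrist camera it gives the pose at the moment of the call.
- manip.hand_in(): hands the job in, once; it reports no verdict.
The state is a dict: "time": time; "qpos": joint angles; "qvel": joint speeds; "joint_torque": joint torques, N m; "tool_pos": TCP position; "eef_rot": TCP orientation; "force": force on the tool from outside, world axes, zero at the start; "moment": the same for the moment, N m; "grip_width": finger opening in mm.
Only numpy, scipy, OpenCV 4.12 (cv2) and the standard library are available. Lean on these libraries where they do the work, as an engineer would, in place of code of your own. Each camera call takes 0.05 s, during which the arm holds its last target.

## Task

Wake and zero the empty shrinkage gauge by pressing its green, yellow and blue buttons fully down in that order, one at a time. Then take the speckled cream test tile, stand it flat on the gauge plate and push it squarely into the corner so that its foot bears on both blue fences at once, and finish while still holding it pressed there with the fingers, because the reading is being taken. Leave the terracotta tile and everything else on the bench where it is.

Things in the scene. Friction and masses are not known exactly. Their poses are not given: they have to be found in the camera images.
- tile: the speckled cream fired test tile, an upside-down T standing on its foot, loose, about 0.17 to 0.35 kg. Foot 64 x 64 mm square and 14 mm thick; from its middle rises a flat fin 14 mm thick (along the tile's y) and 64 mm long (along its x, ends flush with the foot), to 80 mm total height. Origin: centre of the underside; x along the fin, y across it, z up. At the start it stands on the bench, turned any way; the terracotta tile may be in either of the two places
- red_tile: the plain terracotta test tile, same shape and axes as the speckled one; a bystander to be left alone
- gauge: the shrinkage gauge, fixed to the bench: dark steel plate 150 x 150 mm, 12 mm thick, with two rigid blue fences on it that meet in its +x +y corner. Origin: centre of the plate's underside at bench height; x and y along the plate's sides, z up (both fences are square to these axes); it is turned differently each time
- fence_far: blue fence along the gauge's +x side, 16 mm thick, 142 mm long along the gauge's y, its top 26 mm above the plate (38 mm above the bench). Its working face looks to the gauge's -x, at x = +55 mm from the gauge's origin. Body origin: centre of its underside, 8 mm behind that face; axes as the gauge's
- fence_left: blue fence along the gauge's +y side, 16 mm thick, 126 mm long along the gauge's x, its top 26 mm above the plate (38 mm above the bench). Its working face looks to the gauge's -y, at y = +55 mm from the gauge's origin. Body origin: centre of its underside, 8 mm behind that face; axes as the gauge's
- corner (a point): the inner corner where the two fences' working faces meet, on the plate's top face (12 mm above the bench); axes as the gauge's. A seated tile's origin lies at 32 mm to -x and 32 mm to -y from it, whichever quarter turn the tile has
- btn_green_top (a point): centre of the top of the green button, one of three round spring buttons in a row with 50 mm spacing on top of a fixed grey keypad box 210 x 70 x 30 mm; button radius 15 mm, pressed straight down. The order of the colours along the row changes
- btn_yellow_top (a point): centre of the top of the yellow button, same kind
- btn_blue_top (a point): centre of the top of the blue button, same kind
- btn_green (a joint): travel of the green button, 0 up to 0.006 m fully down; springs back; fully down takes 5 N
- btn_yellow (a joint): travel of the yellow button, same kind
- btn_blue (a joint): travel of the blue button, same kind
- tub: green plastic tub with twist cap, 90 mm across, 110 mm tall, loose bystander; origin centre of its underside
- mug: speckled stoneware mug, 82 mm across, 95 mm tall, handle to its +y, loose bystander; origin centre of its underside
- rib: flat teak rib 114 x 44 x 6 mm lying on the bench, loose bystander; origin centre of its underside, x along it
- pin_tool: pin tool lying on the bench, square steel handle 110 x 12 x 12 mm with a 45 mm needle on its +x end, loose bystander; origin centre of the handle's underside
- toggle (a joint): black toggle switch on top of the wheel's white control box (160 x 200 x 120 mm, at the left of the bench), 0 = leaning to -x (off), grows to 0.8 rad as it is thrown over to +x; to be left alone

How it is judged:
By the outcome, as a careful person would: the job done as asked, in the order asked, and still so for the second after the job is handed in, while the arm keeps its last pose, push and grip.
It also fails if it takes over 64 s, if anything falls off the work surface, if the arm or the gripper's body presses on something with over 40 N, if the wrist force passes 120 N, or if a joint passes its speed limit or range.

## Working session

There is one attempt and no reset: what is moved stays moved. The work goes in short steps, Python scripts to look and compute and a tool call to move; the robot and the scene stay as the last step left them, time stands still between calls to the robot, and variables do not carry over. Pictures are saved under pics/ and viewed, and the job is handed in when it is done.

Besides the shell and the picture viewer there is one more tool, called after "Request:" by a JSON object that holds its "name" and its "arguments", one argument or row to a line. jog_arm: Moves the arm, as the interface text tells. Its arguments: {"type":"object","properties":{"twist":{"type":"array"},"linear":{"type":"array"},"jaw":{"type":"array"}},"required":["twist","linear","jaw"]}

```bash
ls; mkdir -p pics; python3 - <<'E'
from plant import read_state,camera,camera_model
import cv2
s=read_state();print(s)
for n in("scene","top","wrist"):
    m=camera_model(n);print(n,m)
    cv2.imwrite(f"pics/{n}0.png",camera(n)[:,:,::-1])
E
```

```text
pics
{'time': 0.0, 'qpos': array([-1.27259190e+00,  2.59183648e-01,  2.07357592e-02,  1.33369955e+00,
       -3.17178991e-05,  1.41820324e+00]), 'qvel': array([ 2.18596365e-03,  6.83074026e-04, -5.55155753e-04, -1.93505033e-03,
       -1.44397498e-03, -8.35203490e-05]), 'joint_torque': array([-1.41893070e-03, -5.55638194e+01,  3.44531751e+01,  1.36497006e-02,
       -2.54022007e-04,  1.55954899e-05]), 'tool_pos': array([ 239.52911598, -494.77477297,  230.66057956]), 'eef_rot': array([[ 9.00099952e-01,  4.35683250e-01, -4.27280614e-04],
       [ 4.35683425e-01, -9.00099055e-01,  1.28216251e-03],
       [ 1.74021853e-04, -1.34023350e-03, -9.99999087e-01]]), 'force': array([-0.04082884,  0.27056749, -0.4239844 ]), 'moment': array([-0.02683147, -0.00378917, -0.04220577]), 'grip_width': 85.3870872543183}
scene {'camera_matrix': array([[419.25508024,   0.        , 253.44629344],
       [  0.        , 419.25508024, 193.2774203 ],
       [  0.        ,   0.        ,   1.        ]]), 'k1': -0.14605438817186536, 'pose': array([[ 8.28003136e-01, -4.57636479e-01,  3.24005647e-01,
         1.1498
[... 680 characters left out ...]
8080865e-02,  9.96394582e-01,
         1.62552221e+03],
       [ 0.00000000e+00,  0.00000000e+00,  0.00000000e+00,
         1.00000000e+00]])}
wrist {'camera_matrix': array([[266.40177345,   0.        , 259.95450574],
       [  0.        , 266.40177345, 189.59539338],
       [  0.        ,   0.        ,   1.        ]]), 'k1': -0.005775888709662512, 'pose': array([[ 4.35816172e-01,  8.58974235e-01,  2.68751796e-01,
         3.07115033e+02],
       [-9.00033947e-01,  4.16522132e-01,  1.28250564e-01,
        -4.60911468e+02],
       [-1.77714111e-03, -2.97779410e-01,  9.54633053e-01,
         3.73541789e+02],
       [ 0.00000000e+00,  0.00000000e+00,  0.00000000e+00,
         1.00000000e+00]])}
```

View pics/scene0.png

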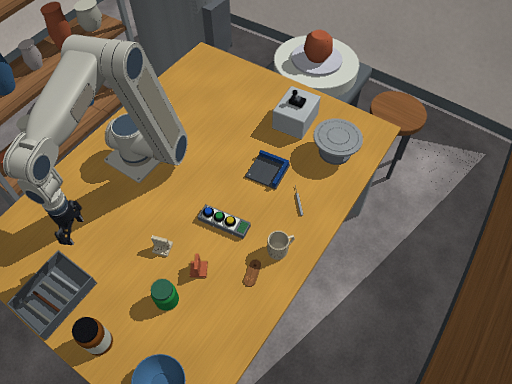

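View pics/top0.png

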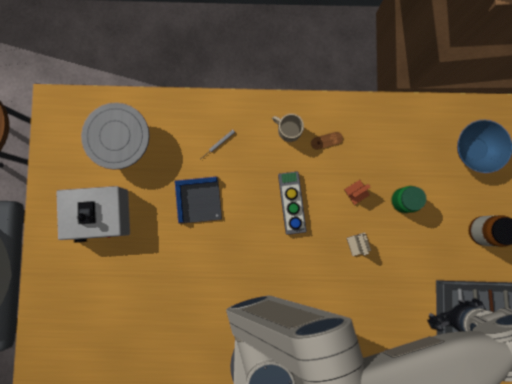

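View pics/wrist0.png

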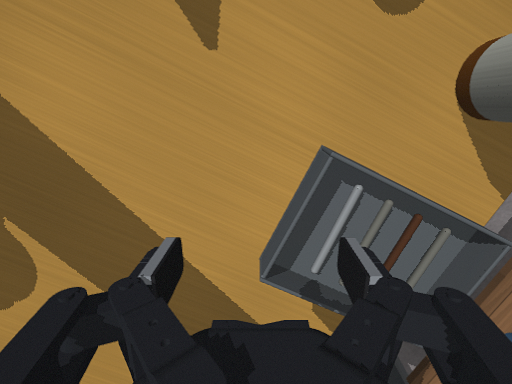

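The top view shows the gauge near (199,200), with fences on its left and upper sides. The keypad is near (292,203), with yellow, green, blue from top to bottom. The cream tile is near (359,245) and the terracotta one near (357,191). I'll measure them next.

```bash
cat > h.py <<'E'
import numpy as np,cv2
def ray(m,uv):
    K=m["camera_matrix"];uv=np.atleast_2d(np.array(uv,float))
    d=np.stack([(uv[:,0]-K[0,2])/K[0,0],(uv[:,1]-K[1,2])/K[1,1]],1)
    u=cv2.undistortPoints(uv.reshape(-1,1,2),K,np.array([m["k1"],0,0,0.])).reshape(-1,2)
    v=np.stack([u[:,0],-u[:,1],-np.ones(len(u))],1)
    P=m["pose"];return P[:3,3],v@P[:3,:3].T
def onz(m,uv,z):
    o,d=ray(m,uv);t=(z-o[2])/d[:,2];return (o+d*t[:,None])[:,:2]
def proj(m,p):
    P=m["pose"];c=(np.atleast_2d(p)-P[:3,3])@P[:3,:3];a=c[:,0]/-c[:,2];b=-c[:,1]/-c[:,2]
    s=1+m["k1"]*(a*a+b*b);K=m["camera_matrix"]
    return np.stack([K[0,0]*a*s+K[0,2],K[1,1]*b*s+K[1,2]],1)
E
python3 - <<'E'
from h import *
from plant import camera_model
mt=camera_model("top");ms=camera_model("scene")
import cv2
t=cv2.imread("pics/top0.png");s=cv2.imread("pics/scene0.png")
def big(im,x,y,w,h,k): return cv2.resize(im[y:y+h,x:x+w],None,fx=k,fy=k,interpolation=cv2.INTER_NEAREST)
cv2.imwrite("pics/ct1.png",big(t,165,165,150,80,5))
cv2.imwrite("pics/ct2.png",big(t,330,165,70,100,6))
cv2.imwrite("pics/cs1.png",big(s,140,140,160,140,4))
for im,m,n in((t,mt,"top"),(s,ms,"scene")):
    hsv=cv2.cvtColor(im,cv2.COLOR_BGR2HSV)
    for c,lo,hi in(("yellow",(24,150,120),(34,255,255)),("green",(45,120,60),(85,255,255)),("blue",(105,120,60),(130,255,255))):
        k=cv2.inRange(hsv,lo,hi);nn,l,st,ce=cv2.connectedComponentsWithStats(k)
        for i in range(1,nn):
            if st[i,4]>25: print(n,c,st[i],ce[i],onz(m,ce[i],36)[0])
E
```

```text
top yellow [287 190   8   7  46] [290.91304348 193.        ] [579.15168738 -65.72213462]
top green [392 186  32  25 538] [407.5        198.06505576] [ 570.95746543 -458.98969179]
top green [289 204   9   9  65] [293.         207.81538462] [529.09111518 -73.57437884]
top blue [480 125  29  19 177] [495.03389831 133.20903955] [ 798.63730622 -754.68266586]
top blue [463 134  47  33 518] [484.38610039 150.84555985] [ 737.36198111 -718.09038954]
top blue [459 149  17  18  56] [466.51785714 159.08928571] [ 707.91517342 -657.93639727]
top blue [176 178  41  44 288] [187.77777778 191.18402778] [577.41166601 284.07585308]
top blue [290 218  11  10  81] [294.9382716  222.50617284] [479.71876652 -80.86828523]
scene yellow [227 217   7   6  35] [229.91428571 219.31428571] [573.65018132 -60.36727154]
scene green [216 212   7   7  40] [218.8   214.925] [524.02445152 -68.69871987]
scene green [237 221  11  12  70] [242.15714286 226.71428571] [634.21251495 -61.03063845]
scene green [151 279  28  32 560] [164.48214286 294.8375    ] [ 562.87020922 -454.53364133]
scene blue [  0  69  13  26 118] [ 5.52542373 81.30508475] [-1019.89476951   -45.34605515]
scene blue [259 150  30  37 209] [277.33014354 166.75598086] [589.41707551 271.60128822]
scene blue [205 207   7   8  44] [207.88636364 210.36363636] [473.78876485 -76.08228221]
scene blue [148 355  36  29 356] [166.75280899 368.79494382] [ 738.99127495 -653.70692548]
scene blue [134 358  13  16  40] [140.375 365.45 ] [ 658.48389675 -697.98582989]
scene blue [134 371  14  13  48] [140.70833333 376.52083333] [ 683.64035534 -725.39483695]
scene blue [150 375   9   9  29] [154.17241379 379.44827586] [ 726.88412049 -705.82083736]
```

View pics/ct1.png

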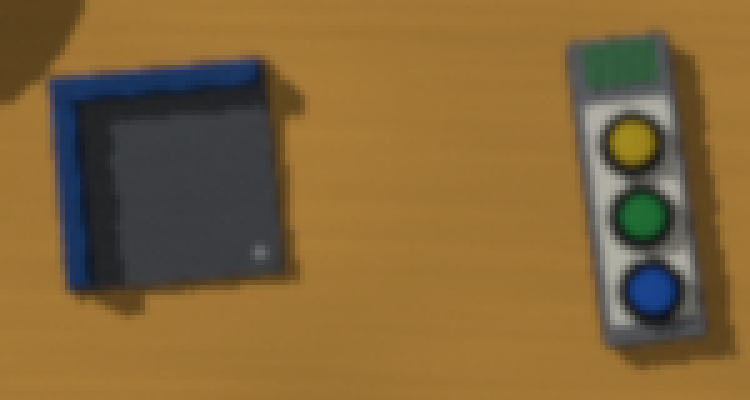

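View pics/ct2.png

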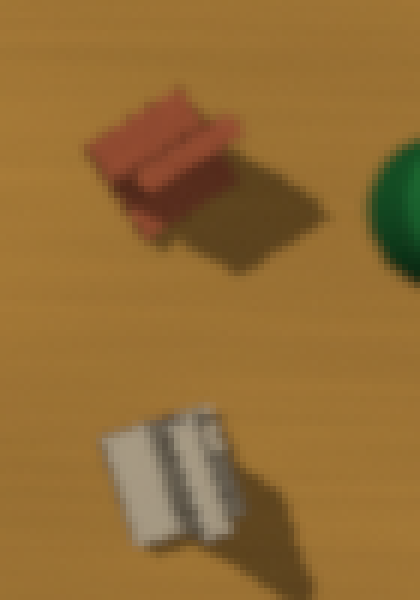

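View pics/cs1.png

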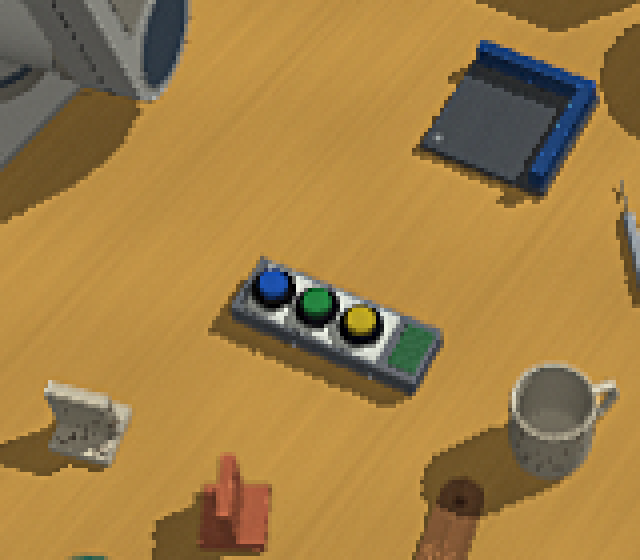

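```bash
cat >> h.py <<'E'
def tri(ms,uvs):
    A=np.zeros((3,3));b=np.zeros(3);R=[]
    for m,uv in zip(ms,uvs):
        o,d=ray(m,uv);d=d[0]/np.linalg.norm(d[0]);M=np.eye(3)-np.outer(d,d);A+=M;b+=M@o;R.append((o,M))
    p=np.linalg.solve(A,b);return p,[np.linalg.norm(M@(p-o)) for o,M in R]
E
python3 - <<'E'
from h import *
from plant import camera_model
mt=camera_model("top");ms=camera_model("scene")
for n,a,b in(("y",(290.9,193),(229.9,219.3)),("g",(293,207.8),(218.8,214.9)),("b",(294.94,222.5),(207.9,210.4))): print(n,tri([mt,ms],[a,b]), [onz(m,u,40)[0] for m,u in((mt,a),(ms,b))])
# fence top corners (z=38) from crop top: outer corner, ends
f=lambda p:(165+p[0]/5-.5,165+p[1]/5-.5)
for nm,p,z in(("outer corner",(52,79),38),("up fence right outer",(262,60),38),("up fence right inner",(262,84),38),("left fence bottom outer",(69,290),38),("plate LR",(283,272),12)): print(nm,onz(mt,f(p),z)[0])
g=lambda p:(330+p[0]/6-.5,165+p[1]/6-.5)
for nm,p,z in(("foot UL",(102,437),14),("foot LL",(137,548),14),("fin top U",(172,430),80),("fintop UR",(210,405),80),("fintop LL",(203,545),80),("fintop LR",(238,530),80)):print(nm,onz(mt,g(p),z)[0])
E
```

```text
y (array([578.09936899, -65.05345388,  46.85548518]), [np.float64(0.29203195790171566), np.float64(0.29203195790157355)]) [array([578.84332012, -65.37589097]), array([575.15496439, -62.15232535])]
g (array([528.49891713, -72.9324564 ,  46.07896015]), [np.float64(0.25257750249821576), np.float64(0.2525775024983105)]) [array([528.96160094, -73.25164271]), array([525.68224939, -70.38791407])]
b (array([479.18128393, -80.37436929,  46.3173565 ]), [np.float64(0.5578750420182789), np.float64(0.5578750420182937)]) [array([479.68245302, -80.53349589]), array([475.80929689, -77.95381742])]
outer corner [613.30393227 328.72094309]
up fence right outer [629.50807389 186.66298914]
up fence right inner [613.12855735 186.18202847]
left fence bottom outer [470.81721277 311.96400768]
plate LR [486.60625475 170.13106215]
foot UL [ 433.80516776 -258.82974129]
foot LL [ 371.89338403 -278.84895196]
fin top U [ 439.45838848 -283.95609858]
fintop UR [ 453.49524211 -304.53178545]
fintop LL [ 377.872629   -300.84942925]
fintop LR [ 386.40020824 -319.74072826]
```

Request:
{"name": "jog_arm", "arguments": {
  "twist": [
    [0,0,0],
    [0,0,0],
    [0,0,0],
    [0,0,0],
    [0,0,0]
  ],
  "linear": [
    [40,-20,0],
    [40,-20,0],
    [40,-20,0],
    [20,-10,0],
    [0,0,0]
  ],
  "jaw": [0,0,0,0,0]
}}

```text
time: 0.78
tool_pos: [335.8, -369.9, 231.3]
eef_rot: [[0.899, 0.438, 0.0], [0.438, -0.899, 0.0], [0.0, -0.0, -1.0]]
force: [0.9, -0.1, -0.4]
grip_width: 0.4
```

```bash
cat > look.py <<'E'
import sys,pickle,cv2
from plant import read_state,camera,camera_model
n=sys.argv[1];c=sys.argv[2] if len(sys.argv)>2 else "wrist"
s=read_state();m=camera_model(c);im=camera(c)[:,:,::-1]
cv2.imwrite(f"pics/{n}.png",im);pickle.dump((m,s),open(f"pics/{n}.pkl","wb"))
print(s["time"],s["tool_pos"].round(1),s["eef_rot"].round(3).tolist(),s["force"].round(1),s["grip_width"])
E
python3 look.py w1
```

```text
0.775 [ 335.8 -369.9  231.3] [[0.899, 0.438, 0.0], [0.438, -0.899, 0.0], [0.0, -0.0, -1.0]] [ 0.9 -0.1 -0.4] 0.44895710973906466
```

View pics/w1.png

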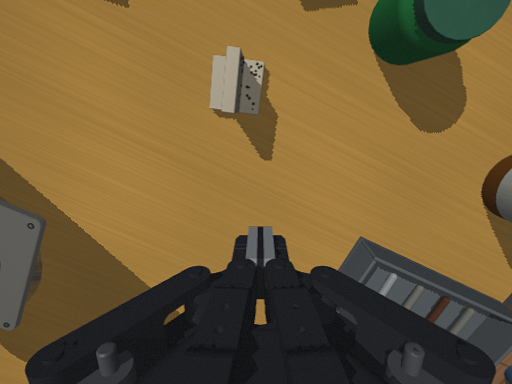

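The wrist view shows the tile at about (238,80), with the fin running roughly along the image's vertical. I'll zoom in to measure it.

```bash
python3 - <<'E'
import cv2
im=cv2.imread("pics/w1.png");cv2.imwrite("pics/w1z.png",cv2.resize(im[35:125,195:280],None,fx=6.5,fy=6.5,interpolation=cv2.INTER_CUBIC))
E
```

```text
(no output)
```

View pics/w1z.png

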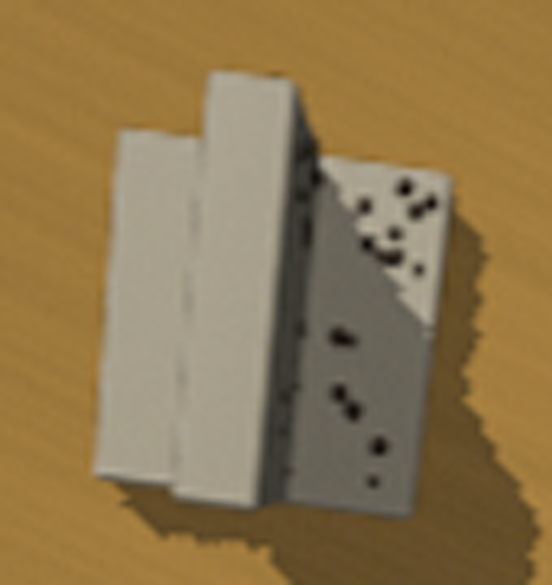

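```bash
python3 - <<'E'
import pickle
from h import *
m,s=pickle.load(open("pics/w1.pkl","rb"))
f=lambda P:[(195+x/6.5-.5+.08,35+y/6.5-.5+.08) for x,y in P]
A=onz(m,f([(119,130),(452,176),(412,510),(95,470)]),14);B=onz(m,f([(208,73),(295,82),(258,507),(172,495)]),80)
for C in(A,B):
    print(C.round(1).tolist(),C.mean(0)); 
    for i in range(4):
        d=C[(i+1)%4]-C[i];print(np.linalg.norm(d).round(1),np.arctan2(d[1],d[0]).round(3))
E
```

```text
[[432.6, -257.0], [452.9, -316.9], [394.7, -336.7], [374.0, -276.7]] [ 413.54817572 -296.8516019 ]
63.3 -1.243
61.5 -2.814
63.5 1.903
61.8 0.324
[[440.4, -280.6], [445.1, -293.0], [385.7, -313.7], [381.3, -300.3]] [ 413.10511612 -296.90817913]
13.3 -1.211
62.9 -2.806
14.1 1.89
62.3 0.322
```

Request:
{"name": "jog_arm", "arguments": {
  "twist": [
    [0,0,0],
    [0,0,0],
    [0,0,0],
    [0,0,0],
    [0,0,0]
  ],
  "linear": [
    [43,-26,10],
    [43,-26,10],
    [43,-26,10],
    [43,-26,10],
    [43,-26,10]
  ],
  "jaw": [0,0,0,0,0]
}}

```text
time: 1.45
tool_pos: [472.6, -160.2, 180.8]
eef_rot: [[0.901, 0.434, -0.0], [0.434, -0.901, -0.0], [-0.0, 0.0, -1.0]]
force: [0.1, -0.9, -0.6]
grip_width: -0.1
```

Request:
{"name": "jog_arm", "arguments": {
  "twist": [
    [0,0,0],
    [0,0,0],
    [0,0,0],
    [0,0,0]
  ],
  "linear": [
    [43,-26,20],
    [36,-21,20],
    [0,0,15],
    [0,0,0]
  ],
  "jaw": [0,0,0,0]
}}

```text
time: 1.95
tool_pos: [521.9, -84.4, 125.1]
eef_rot: [[0.9, 0.435, -0.003], [0.435, -0.9, 0.0], [-0.002, -0.002, -1.0]]
force: [0.1, 0.2, 0.3]
grip_width: -0.2
```

```bash
python3 look.py w2
```

```text
1.95 [521.9 -84.4 125.1] [[0.9, 0.435, -0.003], [0.435, -0.9, 0.0], [-0.002, -0.002, -1.0]] [0.1 0.2 0.3] -0.223318991682778
```

View pics/w2.png

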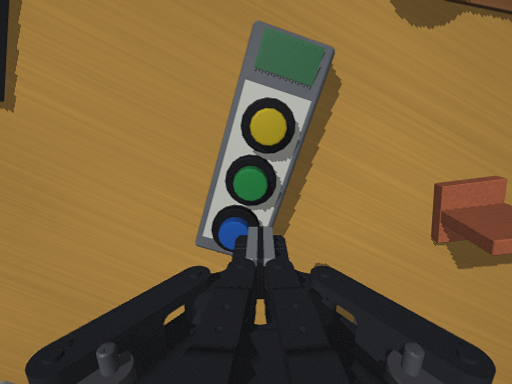

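The fingers hover just short of the buttons, with yellow at (268,127), green at (250,183) and blue at (234,233). I'll refine their positions and also check the gauge from this view.

```bash
python3 - <<'E'
import pickle
from h import *
m,s=pickle.load(open("pics/w2.pkl","rb"))
mt=pickle  # unused
im=cv2.imread("pics/w2.png");hsv=cv2.cvtColor(im,cv2.COLOR_BGR2HSV)
from plant import camera_model
T=camera_model("top");S=camera_model("scene")
q={"y":((290.9,193),(229.9,219.3)),"g":((293,207.8),(218.8,214.9))}
for c,lo,hi in(("y",(20,200,150),(34,255,255)),("g",(45,170,60),(85,255,255))):
    k=cv2.inRange(hsv[110:210,230:290],lo,hi);nn,l,st,ce=cv2.connectedComponentsWithStats(k)
    for i in range(1,nn):
        if st[i,4]>200:
            p=ce[i]+[230,110];print(c,st[i],p,onz(m,p,46)[0],onz(m,p,44)[0]);print(tri([m,T,S],[p,*q[c]]),tri([m,T],[p,q[c][0]]))
E
```

```text
y [ 21   0  34  33 489] [268.36196319 129.93047035] [575.69367101 -64.30180097] [575.56652941 -64.42719296]
(array([577.18674966, -64.66924541,  46.04476126]), [np.float64(1.5338857625920463), np.float64(1.213088783380475), np.float64(0.37592096278423626)]) (array([576.90843993, -63.27241597,  65.3878063 ]), [np.float64(0.1865601394594806), np.float64(0.18656013945943917)])
g [  3  56  34  34 735] [249.91020408 183.9414966 ] [527.63785794 -70.26254432] [527.07717497 -70.44171188]
(array([527.90630553, -71.89213975,  44.76570942]), [np.float64(1.638230775072138), np.float64(1.2817773538474266), np.float64(0.6187795086770773)]) (array([528.50942573, -71.25366931,  49.08639597]), [np.float64(1.2630876628546372), np.float64(1.263087662854641)])
```

Request:
{"name": "jog_arm", "arguments": {
  "twist": [
    [0,0,0],
    [0,0,0],
    [0,0,0],
    [0,0,0]
  ],
  "linear": [
    [11,-8.5,30],
    [0,0,30],
    [0,0,12],
    [0,0,0]
  ],
  "jaw": [0,0,0,0]
}}

```text
time: 2.5
tool_pos: [528.6, -72.1, 54.5]
eef_rot: [[0.901, 0.434, -0.0], [0.434, -0.901, 0.0], [-0.0, -0.0, -1.0]]
force: [-0.8, -0.6, 1.8]
grip_width: -0.1
```

Request:
{"name": "jog_arm", "arguments": {
  "twist": [
    [0,0,0],
    [0,0,0],
    [0,0,0],
    [0,0,0]
  ],
  "linear": [
    [0,0,4],
    [0,0,2],
    [0,0,2],
    [0,0,0]
  ],
  "jaw": [0,0,0,0]
}}

```text
time: 3.0
tool_pos: [529.5, -71.6, 46.8]
eef_rot: [[0.9, 0.436, 0.001], [0.436, -0.9, -0.001], [0.001, 0.001, -1.0]]
force: [1.4, -2.2, 5.2]
grip_width: -0.2
```

Request:
{"name": "jog_arm", "arguments": {
  "twist": [
    [0,0,0],
    [0,0,0]
  ],
  "linear": [
    [0,0,2],
    [0,0,0]
  ],
  "jaw": [0,0]
}}

```text
time: 3.25
tool_pos: [529.5, -71.6, 45.8]
eef_rot: [[0.9, 0.436, 0.002], [0.436, -0.9, -0.001], [0.002, 0.002, -1.0]]
force: [-2.5, -2.1, 19.0]
grip_width: -0.1
```

Request:
{"name": "jog_arm", "arguments": {
  "twist": [
    [0,0,0],
    [0,0,0]
  ],
  "linear": [
    [0,0,2],
    [0,0,0]
  ],
  "jaw": [0,0]
}}

```text
time: 3.5
tool_pos: [529.7, -71.6, 45.5]
eef_rot: [[0.9, 0.436, 0.004], [0.436, -0.9, -0.002], [0.003, 0.003, -1.0]]
force: [-8.1, -0.8, 38.3]
grip_width: -0.0
```

Request:
{"name": "jog_arm", "arguments": {
  "twist": [
    [0,0,0],
    [0,0,0]
  ],
  "linear": [
    [0,0,2],
    [0,0,0]
  ],
  "jaw": [0,0]
}}

```text
time: 3.75
tool_pos: [529.8, -71.6, 45.1]
eef_rot: [[0.9, 0.436, 0.005], [0.436, -0.9, -0.002], [0.004, 0.004, -1.0]]
force: [-15.1, 0.7, 56.0]
grip_width: -0.1
```

Contact turned rigid at z≈46. I'll look while it's pressed, because I need to know whether this is the button's end stop or the rim.

```bash
python3 look.py w3; python3 look.py s3 scene; python3 -c "
import cv2,numpy as np
a=cv2.imread('pics/w3.png')[100:300,180:340];b=cv2.imread('pics/s3.png')[190:250,190:265]
a=cv2.resize(a,None,fx=2.3,fy=2.3,interpolation=2);b=cv2.resize(b,None,fx=5,fy=5,interpolation=2)
h=max(a.shape[0],b.shape[0]);o=np.zeros((h,a.shape[1]+b.shape[1],3),np.uint8);o[:a.shape[0],:a.shape[1]]=a;o[:b.shape[0],a.shape[1]:]=b
cv2.imwrite('pics/c3.png',o)"
```

```text
3.75 [529.8 -71.6  45.1] [[0.9, 0.436, 0.005], [0.436, -0.9, -0.002], [0.004, 0.004, -1.0]] [-15.1   0.7  56. ] -0.07531909517431808
3.8 [529.8 -71.7  45.2] [[0.9, 0.436, 0.005], [0.436, -0.9, -0.002], [0.004, 0.004, -1.0]] [-14.6  -0.1  56. ] 0.25802973063887913
```

View pics/c3.png

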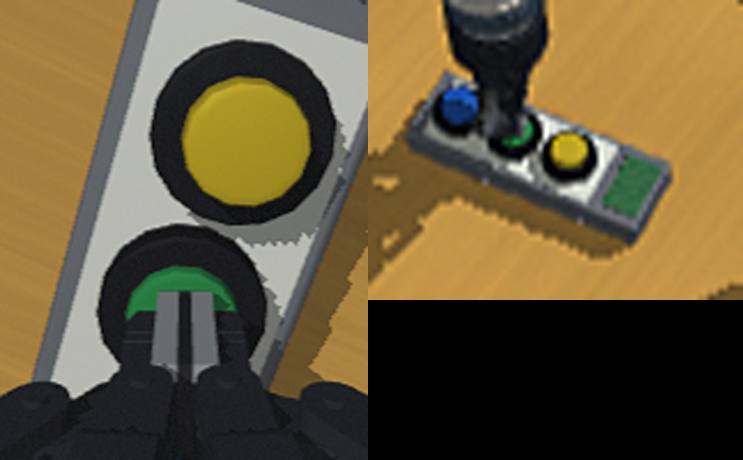

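```bash
python3 - <<'E'
import pickle
from h import *
def cen(hsv,lo,hi,amin=300):
    k=cv2.inRange(hsv,lo,hi);cs,_=cv2.findContours(k,0,2);c=[c for c in cs if cv2.contourArea(c)>amin]
    for x in c: print(cv2.fitEllipse(x),cv2.contourArea(x))
for n in("w2","w3"):
    m,s=pickle.load(open(f"pics/{n}.pkl","rb"));print(n,m["pose"][:3,3],s["tool_pos"])
    hsv=cv2.cvtColor(cv2.imread(f"pics/{n}.png"),cv2.COLOR_BGR2HSV)
    cen(hsv,(20,200,120),(34,255,255));cen(hsv,(45,170,60),(85,255,255),100)
m,s=pickle.load(open("pics/w2.pkl","rb"))
hsv=cv2.cvtColor(cv2.imread("pics/w2.png"),cv2.COLOR_BGR2HSV)
E
```

```text
w2 [589.78665759 -50.40274959 267.68962898] [521.88629745 -84.38502532 125.06502414]
((268.25250244140625, 127.27693176269531), (31.84345817565918, 34.027137756347656), 43.03692626953125) 621.0
((249.70352172851562, 183.26885986328125), (31.784263610839844, 32.6562385559082), 155.78262329101562) 796.5
w3 [596.56645669 -37.2312605  188.21676993] [529.78511457 -71.64828982  45.11679898]
((286.3025207519531, 161.00845336914062), (52.753536224365234, 53.428375244140625), 19.80051612854004) 2216.5
((257.38897705078125, 230.97019958496094), (28.3496150970459, 40.93284225463867), 87.00567626953125) 324.5
```

```bash
python3 - <<'E'
import pickle
from h import *
m,s=pickle.load(open("pics/w2.pkl","rb"))
for z in(40,44,48,52,56):
    a,b=onz(m,[(268.25,127.3),(249.7,183.3)],z);print(z,np.linalg.norm(a-b),a,b)
m2,s2=pickle.load(open("pics/w3.pkl","rb"));print(tri([m,m2],[(268.25,127.3),(286.3,161.0)]))
# zoom w3 of green
im=cv2.imread("pics/w3.png");cv2.imwrite("pics/c3b.png",cv2.resize(im[190:260,215:305],None,fx=8,fy=8,interpolation=2))
E
```

```text
40 51.232940462388456 [577.19972918 -63.63881386] [526.41210616 -70.37910585]
44 50.33289173039715 [577.4208535  -63.40628567] [527.52545597 -70.02816574]
48 49.43284299840597 [577.64197782 -63.17375748] [528.63880579 -69.67722562]
52 48.532794266414555 [577.86310213 -62.94122929] [529.7521556 -69.3262855]
56 47.632745534423364 [578.08422645 -62.7087011 ] [530.86550541 -68.97534539]
(array([577.24761824, -63.69762535,  39.68207751]), [np.float64(0.07687945970565992), np.float64(0.0768794597056268)])
```

View pics/c3b.png

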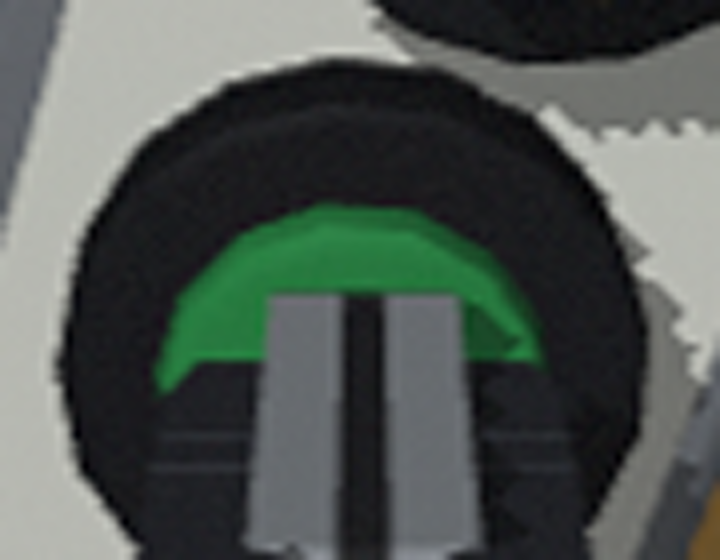

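Request:
{"name": "jog_arm", "arguments": {
  "twist": [
    [0,0,0],
    [0,0,0]
  ],
  "linear": [
    [0,0,-6],
    [0,0,0]
  ],
  "jaw": [0,0]
}}

```text
time: 4.1
tool_pos: [529.4, -71.3, 47.2]
eef_rot: [[0.9, 0.436, 0.002], [0.436, -0.9, -0.001], [0.001, 0.001, -1.0]]
force: [1.2, -1.8, 4.4]
grip_width: -0.1
```

Request:
{"name": "jog_arm", "arguments": {
  "twist": [
    [0,0,0],
    [0,0,0]
  ],
  "linear": [
    [0,0,-1.5],
    [0,0,0]
  ],
  "jaw": [0,0]
}}

```text
time: 4.35
tool_pos: [529.1, -71.1, 47.7]
eef_rot: [[0.9, 0.436, 0.0], [0.436, -0.9, 0.0], [0.0, -0.0, -1.0]]
force: [2.0, -2.2, 3.3]
grip_width: -0.1
```

Request:
{"name": "jog_arm", "arguments": {
  "twist": [
    [0,0,0],
    [0,0,0]
  ],
  "linear": [
    [0,0,-1.5],
    [0,0,0]
  ],
  "jaw": [0,0]
}}

```text
time: 4.6
tool_pos: [528.7, -71.0, 49.1]
eef_rot: [[0.9, 0.436, -0.0], [0.436, -0.9, 0.0], [-0.0, -0.001, -1.0]]
force: [1.9, -0.2, 3.3]
grip_width: -0.1
```

Request:
{"name": "jog_arm", "arguments": {
  "twist": [
    [0,0,0],
    [0,0,0]
  ],
  "linear": [
    [0,0,-1.5],
    [0,0,0]
  ],
  "jaw": [0,0]
}}

```text
time: 4.85
tool_pos: [528.6, -71.0, 50.7]
eef_rot: [[0.9, 0.436, -0.001], [0.436, -0.9, 0.0], [-0.0, -0.001, -1.0]]
force: [1.6, -0.4, 2.4]
grip_width: 0.1
```

Request:
{"name": "jog_arm", "arguments": {
  "twist": [
    [0,0,0],
    [0,0,0]
  ],
  "linear": [
    [0,0,-1.5],
    [0,0,0]
  ],
  "jaw": [0,0]
}}

```text
time: 5.1
tool_pos: [528.4, -71.1, 52.1]
eef_rot: [[0.9, 0.436, -0.001], [0.436, -0.9, 0.0], [-0.001, -0.001, -1.0]]
force: [0.7, 0.5, 0.7]
grip_width: -0.2
```

Request:
{"name": "jog_arm", "arguments": {
  "twist": [
    [0,0,0],
    [0,0,0]
  ],
  "linear": [
    [0,0,-1.5],
    [0,0,0]
  ],
  "jaw": [0,0]
}}

```text
time: 5.35
tool_pos: [528.7, -71.2, 53.8]
eef_rot: [[0.9, 0.436, -0.0], [0.436, -0.9, 0.0], [-0.0, -0.0, -1.0]]
force: [0.5, -0.1, -0.0]
grip_width: -0.1
```

Force faded linearly from about 5 N to 0 between z 46.5 and 52.5, so green went through its full travel. Yellow is next.

Request:
{"name": "jog_arm", "arguments": {
  "twist": [
    [0,0,0],
    [0,0,0],
    [0,0,0],
    [0,0,0]
  ],
  "linear": [
    [0,0,-14],
    [24,7.5,0],
    [23,7.5,0],
    [0,0,0]
  ],
  "jaw": [0,0,0,0]
}}

```text
time: 5.85
tool_pos: [579.0, -64.2, 68.4]
eef_rot: [[0.9, 0.436, 0.001], [0.436, -0.9, -0.0], [0.001, 0.001, -1.0]]
force: [-0.1, 0.0, 0.5]
grip_width: 0.0
```

Request:
{"name": "jog_arm", "arguments": {
  "twist": [
    [0,0,0],
    [0,0,0],
    [0,0,0],
    [0,0,0],
    [0,0,0]
  ],
  "linear": [
    [0,0,12],
    [0,0,5],
    [0,0,4],
    [0,0,3],
    [0,0,0]
  ],
  "jaw": [0,0,0,0,0]
}}

```text
time: 6.48
tool_pos: [576.8, -64.2, 45.8]
eef_rot: [[0.9, 0.436, 0.0], [0.436, -0.9, -0.001], [0.0, 0.001, -1.0]]
force: [-10.2, 1.0, 24.1]
grip_width: 0.3
```

Request:
{"name": "jog_arm", "arguments": {
  "twist": [
    [0,0,0],
    [0,0,0]
  ],
  "linear": [
    [0,0,0.5],
    [0,0,0]
  ],
  "jaw": [0,0]
}}

```text
time: 6.72
tool_pos: [576.8, -64.2, 45.7]
eef_rot: [[0.9, 0.436, 0.001], [0.436, -0.9, -0.001], [0.0, 0.001, -1.0]]
force: [-12.2, 2.1, 28.0]
grip_width: -0.3
```

Request:
{"name": "jog_arm", "arguments": {
  "twist": [
    [0,0,0],
    [0,0,0],
    [0,0,0],
    [0,0,0],
    [0,0,0]
  ],
  "linear": [
    [0,0,-26],
    [-31,-9.5,0],
    [-32,-10,0],
    [-31,-9.5,0],
    [0,0,0]
  ],
  "jaw": [0,0,0,0,0]
}}

```text
time: 7.35
tool_pos: [478.6, -79.1, 69.4]
eef_rot: [[0.901, 0.435, -0.001], [0.435, -0.901, 0.0], [-0.001, -0.0, -1.0]]
force: [-0.5, -0.4, 0.1]
grip_width: 0.3
```

Request:
{"name": "jog_arm", "arguments": {
  "twist": [
    [0,0,0],
    [0,0,0],
    [0,0,0],
    [0,0,0],
    [0,0,0]
  ],
  "linear": [
    [0,0,12],
    [0,0,6],
    [0,0,4],
    [0,0,3.5],
    [0,0,0]
  ],
  "jaw": [0,0,0,0,0]
}}

```text
time: 7.98
tool_pos: [481.1, -79.1, 45.6]
eef_rot: [[0.9, 0.436, 0.002], [0.436, -0.9, -0.001], [0.001, 0.002, -1.0]]
force: [-7.6, 0.5, 28.8]
grip_width: 0.1
```

Request:
{"name": "jog_arm", "arguments": {
  "twist": [
    [0,0,0],
    [0,0,0]
  ],
  "linear": [
    [0,0,0.5],
    [0,0,0]
  ],
  "jaw": [0,0]
}}

```text
time: 8.22
tool_pos: [481.2, -79.2, 45.5]
eef_rot: [[0.9, 0.436, 0.002], [0.436, -0.9, -0.001], [0.002, 0.002, -1.0]]
force: [-9.1, 1.9, 34.5]
grip_width: 0.1
```

All three buttons went down to their stops. Next I'll lift and look at the gauge from above.

Request:
{"name": "jog_arm", "arguments": {
  "twist": [
    [0,0,0],
    [0,0,0],
    [0,0,0],
    [0,0,0],
    [0,0,0]
  ],
  "linear": [
    [0,0,-50],
    [12,-22,-35],
    [24,-44,-25],
    [24,-44,-25],
    [24,-44,-25]
  ],
  "jaw": [0,0,0,0,0]
}}

```text
time: 8.85
tool_pos: [489.0, 97.8, 203.9]
eef_rot: [[0.9, 0.436, -0.0], [0.436, -0.9, 0.0], [-0.0, -0.0, -1.0]]
force: [1.0, 0.1, -0.4]
grip_width: -0.5
```

Request:
{"name": "jog_arm", "arguments": {
  "twist": [
    [0,0,0],
    [0,0,0],
    [0,0,0],
    [0,0,0],
    [0,0,0]
  ],
  "linear": [
    [24,-44,-10],
    [24,-44,0],
    [11,-21,0],
    [0,0,0],
    [0,0,0]
  ],
  "jaw": [0,0,0,0,0]
}}

```text
time: 9.48
tool_pos: [494.5, 219.6, 212.9]
eef_rot: [[0.9, 0.436, -0.001], [0.436, -0.9, -0.0], [-0.001, 0.0, -1.0]]
force: [-0.2, -0.2, 0.7]
grip_width: -0.1
```

```bash
python3 look.py w4
```

```text
9.475 [494.5 219.6 212.9] [[0.9, 0.436, -0.001], [0.436, -0.9, -0.0], [-0.001, 0.0, -1.0]] [-0.2 -0.2  0.7] -0.08198234322150762
```

View pics/w4.png

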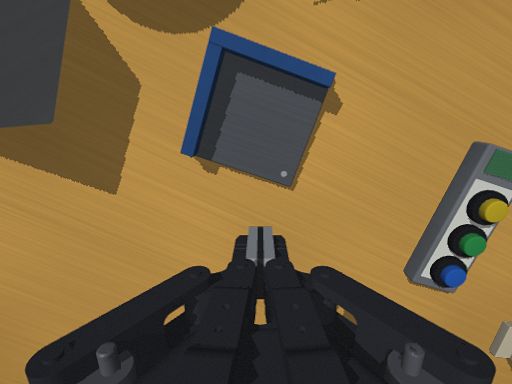

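The gauge is fully in view: outer corner (213,28), fence ends (335,73) and (181,153), free plate corner (292,188). I'll fit its edges next.

```bash
python3 - <<'E'
import cv2
im=cv2.imread("pics/w4.png");cv2.imwrite("pics/w4z.png",cv2.resize(im[18:198,172:348],None,fx=3.3,fy=3.3,interpolation=cv2.INTER_CUBIC))
E
```

```text
(no output)
```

View pics/w4z.png

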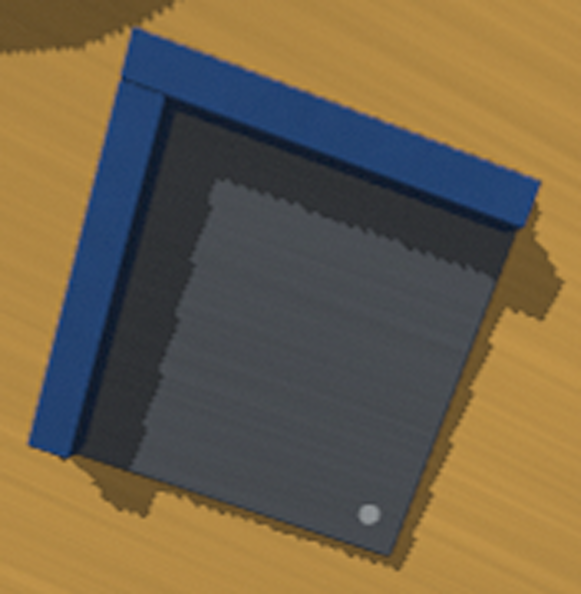

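```bash
python3 - <<'E'
import pickle
from h import *
m,s=pickle.load(open("pics/w4.pkl","rb"))
im=cv2.imread("pics/w4.png");hsv=cv2.cvtColor(im,cv2.COLOR_BGR2HSV)
R=hsv[18:198,172:348]
k=cv2.inRange(R,(105,140,60),(125,255,255));
print(np.unique(R[k>0][:,2],return_counts=True))
top=cv2.inRange(R,(100,140,100),(125,255,255))
cv2.imwrite("pics/k4.png",cv2.resize(np.hstack([k,top]),None,fx=2.2,fy=2.2,interpolation=0))
E
```

```text
(array([ 60,  61,  62,  63,  64,  65,  66,  68,  69,  70,  71,  72,  73,
        74,  75,  76,  77,  78,  79,  81,  82,  83,  84,  85,  86,  87,
        88,  89,  90,  91,  92,  93,  94,  95,  96,  97,  98,  99, 100,
       101, 102, 103, 104, 105, 106, 107, 108, 109, 110, 111, 112, 113,
       114, 115, 116, 117, 118, 119, 120, 121, 122, 123, 124, 125, 126],
      dtype=uint8), array([  4,   8,   4,   9,   2,   6,   8,   7,   2,   7,   6,   4,   2,
         7,   3,   5,   5,   4,   4,   6,   8,   3,   8,  11,   9,   7,
         6,   5,   8,   8,   9,   6,   4,   8,   5,   6,   7,  14,   3,
         7,  14,  15,   7,  12,   7,  14,  17,  48, 155, 258, 376, 500,
       631, 525, 356, 164,  87,  46,  24,  23,  11,   6,   9,   2,   1]))
```

View pics/k4.png

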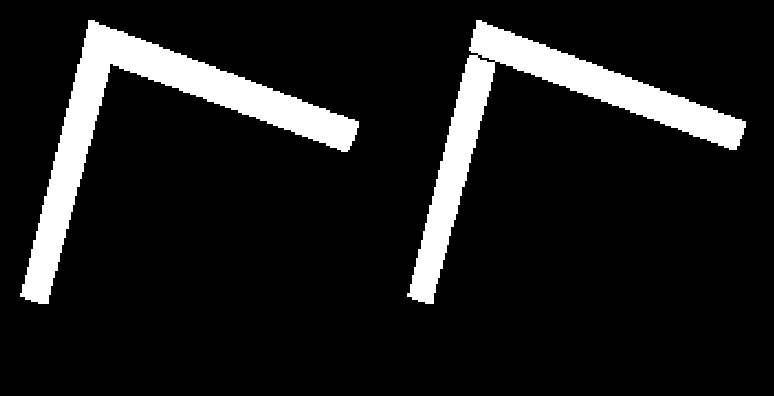

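```bash
python3 - <<'E'
import pickle
from h import *
m,s=pickle.load(open("pics/w4.pkl","rb"))
im=cv2.imread("pics/w4.png")
K=4
big=cv2.resize(im[18:198,172:348],None,fx=K,fy=K,interpolation=cv2.INTER_CUBIC)
hsv=cv2.cvtColor(big,cv2.COLOR_BGR2HSV)
k=cv2.inRange(hsv,(100,120,95),(128,255,255))
cs,_=cv2.findContours(k,0,1)
cs=[c for c in cs if cv2.contourArea(c)>2000]; print([cv2.contourArea(c) for c in cs])
P=np.vstack([c.reshape(-1,2) for c in cs]).astype(float)
uv=(P+.5)/K-.5+[172,18]
W=onz(m,uv,38)
from scipy.optimize import least_squares
# approx frame
def fr(W,c,yaw):
    d=W-c;cx,sx=np.cos(yaw),np.sin(yaw);return np.stack([d[:,0]*cx+d[:,1]*sx,-d[:,0]*sx+d[:,1]*cx],1)
c0=np.array([551.,250.]);yaw=.117
for it in range(4):
    g=fr(W,c0,yaw)
    def line(mask,ax): # fit coordinate ax as linear of other
        a=g[mask];p=np.polyfit(a[:,1-ax],a[:,ax],1)
        r=a[:,ax]-np.polyval(p,a[:,1-ax]);ok=abs(r)<2
        return np.polyfit(a[ok,1-ax],a[ok,ax],1),ok.sum()
    X,Y=g[:,0],g[:,1]
    L={}
    L['farout']=line((abs(X-71)<5)&(abs(Y)<60),0);L['farin']=line((abs(X-55)<5)&(Y<45)&(Y>-65),0)
    L['leftout']=line((abs(Y-71)<5)&(X<50)&(X>-65),1);L['leftin']=line((abs(Y-55)<5)&(X<45)&(X>-65),1)
    for n in L: print(n,L[n][0].round(4),L[n][1])
    fi,fo,li,lo=[L[n][0] for n in('farin','farout','leftin','leftout')]
    dy=np.mean([lo[0],li[0],-fo[0],-fi[0]])
    ex=(np.polyval(fi,0)-55+np.polyval(fo,0)-71)/2;ey=(np.polyval(li,0)-55+np.polyval(lo,0)-71)/2
    cx,sx=np.cos(yaw),np.sin(yaw);c0=c0+[ex*cx-ey*sx,ex*sx+ey*cx];yaw+=dy
    print(it,c0,yaw)
cx,sx=np.cos(yaw),np.sin(yaw)
to=lambda a,b:c0+[a*cx-b*sx,a*sx+b*cx]
print("seat",to(23,23),"pre",to(5,5),"corner",to(55,55))
E
```

```text
[53088.0]Traceback (most recent call last):
  File "<stdin>", line 28, in <module>
  File "<stdin>", line 22, in line
    raise TypeError("expected non-empty vector for x")
TypeError: expected non-empty vector for x
```

```bash
python3 - <<'E'
import pickle
from h import *
m,s=pickle.load(open("pics/w4.pkl","rb"))
p=[(212.5,27),(335.5,73),(292,187.5),(181,153)]
print(onz(m,p[:2],38),onz(m,p[3:],38),onz(m,p[2:3],12))
print(proj(m,[[494.5,219.6,212.9]]), m["pose"])
E
```

```text
[[611.95975977 333.51499831]
 [629.7673221  194.37543161]] [[472.6504357  315.76116683]] [[486.7409208  169.43317446]]
[[262.18986617 239.32658727]] [[ 4.36017973e-01  8.58762220e-01  2.69101796e-01  5.62122386e+02]
 [-8.99937797e-01  4.16246896e-01  1.29809414e-01  2.53758793e+02]
 [-5.37367102e-04 -2.98774115e-01  9.54323708e-01  3.55604428e+02]
 [ 0.00000000e+00  0.00000000e+00  0.00000000e+00  1.00000000e+00]]
```

```bash
cat > gfit.py <<'E'
import pickle,sys
from h import *
def gfit(img,m,roi,c0,yaw,vmin=95,tol=6,verbose=True):
    im=cv2.imread(img);K=4;x0,y0,x1,y1=roi
    big=cv2.resize(im[y0:y1,x0:x1],None,fx=K,fy=K,interpolation=cv2.INTER_CUBIC)
    k=cv2.inRange(cv2.cvtColor(big,cv2.COLOR_BGR2HSV),(100,120,vmin),(128,255,255))
    cs,_=cv2.findContours(k,0,1);c=[c for c in cs if cv2.contourArea(c)>1000]
    P=np.vstack([q.reshape(-1,2) for q in c]).astype(float)
    W=onz(m,(P+.5)/K-.5+[x0,y0],38);c0=np.array(c0,float)
    for it in range(5):
        d=W-c0;cx,sx=np.cos(yaw),np.sin(yaw);g=np.stack([d[:,0]*cx+d[:,1]*sx,-d[:,0]*sx+d[:,1]*cx],1)
        X,Y=g.T
        def line(mask,ax):
            a=g[mask];p=np.polyfit(a[:,1-ax],a[:,ax],1);r=a[:,ax]-np.polyval(p,a[:,1-ax]);ok=abs(r)<1.5
            return np.polyfit(a[ok,1-ax],a[ok,ax],1)
        fo=line((abs(X-71)<tol)&(abs(Y)<60),0);fi=line((abs(X-55)<tol)&(Y<45)&(Y>-62),0)
        lo=line((abs(Y-71)<tol)&(X<50)&(X>-62),1);li=line((abs(Y-55)<tol)&(X<45)&(X>-62),1)
        dy=np.mean([lo[0],li[0],-fo[0],-fi[0]]);ex=(fi[1]-55+fo[1]-71)/2;ey=(li[1]-55+lo[1]-71)/2
        c0=c0+[ex*cx-ey*sx,ex*sx+ey*cx];yaw+=dy;tol=4
    if verbose: print("far out/in",fo.round(4),fi.round(4),"left",lo.round(4),li.round(4))
    return c0,yaw
def to(c0,yaw,a,b):
    cx,sx=np.cos(yaw),np.sin(yaw);return c0+[a*cx-b*sx,a*sx+b*cx]
E
python3 - <<'E'
from gfit import *
from plant import camera_model
m,s=pickle.load(open("pics/w4.pkl","rb"))
for v in(85,95,105):
    c,y=gfit("pics/w4.png",m,(172,18,348,198),(550,253),.125,v);print(c,y,to(c,y,23,23))
c,y=gfit("pics/top0.png",camera_model("top"),(165,165,230,235),(551,250),.12,75);print("top",c,y,to(c,y,23,23))
E
```

```text
far out/in [ 0.     70.2036] [-1.00000e-04  5.57964e+01] left [9.00000e-04 7.01665e+01] [-9.00000e-04  5.58335e+01]
[551.26622457 255.60683988] 0.12300980677579341 [571.27033671 281.25514387]
far out/in [-0.     70.0929] [-1.00000e-04  5.59071e+01] left [1.0000e-03 7.0033e+01] [-1.0000e-03  5.5967e+01]
[551.35997138 255.75319125] 0.12292500341049023 [571.36625851 281.39979873]
far out/in [-3.0000e-04  6.9969e+01] [-1.0000e-04  5.6031e+01] left [1.20000e-03 6.98656e+01] [-1.60000e-03  5.61344e+01]
[551.46190384 255.93465912] 0.12266870113598029 [571.4747636 281.5761381]
far out/in [-3.30000e-03  6.85232e+01] [4.90000e-03 5.74768e+01] left [5.30000e-03 6.82899e+01] [-3.70000e-03  5.77101e+01]
top [550.60512542 251.32048157] 0.11973624903970963 [570.69309143 276.90316363]
```

Request:
{"name": "jog_arm", "arguments": {
  "twist": [
    [0,0,0],
    [0,0,0],
    [0,0,0],
    [0,0,0],
    [0,0,0]
  ],
  "linear": [
    [-30,43,0],
    [-30,43,0],
    [-30,43,0],
    [-30,43,0],
    [-30,43,0]
  ],
  "jaw": [50,50,50,50,50]
}}

```text
time: 10.15
tool_pos: [452.4, -41.4, 213.5]
eef_rot: [[0.901, 0.434, 0.001], [0.434, -0.901, -0.0], [0.0, 0.001, -1.0]]
force: [0.3, 0.9, 0.9]
grip_width: 50.1
```

Request:
{"name": "jog_arm", "arguments": {
  "twist": [
    [0,0,0],
    [0,0,0],
    [0,0,0],
    [0,0,0],
    [0,0,0]
  ],
  "linear": [
    [-30,43,0],
    [-30,43,0],
    [-30,43,0],
    [-30,43,0],
    [-26,40,0]
  ],
  "jaw": [50,50,50,50,50]
}}

```text
time: 10.78
tool_pos: [412.7, -295.9, 213.5]
eef_rot: [[0.901, 0.434, 0.0], [0.434, -0.901, -0.0], [0.0, 0.0, -1.0]]
force: [1.0, -0.5, 0.4]
grip_width: 50.0
```

Request:
{"name": "jog_arm", "arguments": {
  "twist": [
    [0,0,0.124],
    [0,0,0],
    [0,0,0]
  ],
  "linear": [
    [0,0,35],
    [0,0,35],
    [0,0,0]
  ],
  "jaw": [50,50,50]
}}

```text
time: 11.15
tool_pos: [412.3, -293.1, 141.6]
eef_rot: [[0.948, 0.319, -0.003], [0.319, -0.948, 0.003], [-0.002, -0.004, -1.0]]
force: [0.2, 0.6, 0.9]
grip_width: 49.9
```

```bash
python3 look.py w5
```

```text
11.15 [ 412.3 -293.1  141.6] [[0.948, 0.319, -0.003], [0.319, -0.948, 0.003], [-0.002, -0.004, -1.0]] [0.2 0.6 0.9] 49.94913771029372
```

View pics/w5.png

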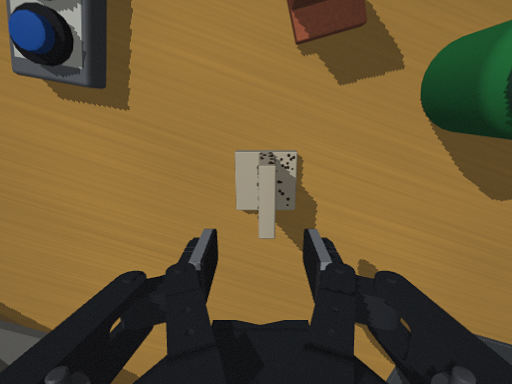

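Request:
{"name": "jog_arm", "arguments": {
  "twist": [
    [0,0,0],
    [0,0,0],
    [0,0,0],
    [0,0,0],
    [0,0,0]
  ],
  "linear": [
    [0,3,40],
    [0,0,40],
    [0,0,20],
    [0,0,13],
    [0,0,0]
  ],
  "jaw": [50,50,50,50,50]
}}

```text
time: 11.82
tool_pos: [415.4, -296.5, 30.8]
eef_rot: [[0.947, 0.321, 0.0], [0.321, -0.947, -0.0], [0.0, 0.0, -1.0]]
force: [0.3, -0.2, -0.0]
grip_width: 50.1
```

Request:
{"name": "jog_arm", "arguments": {
  "twist": [
    [0,0,0],
    [0,0,0],
    [0,0,0],
    [0,0,0],
    [0,0,0]
  ],
  "linear": [
    [0,0,0],
    [0,0,0],
    [0,0,0],
    [0,0,0],
    [0,0,0]
  ],
  "jaw": [30,20,10,5,5]
}}

```text
time: 12.45
tool_pos: [415.6, -296.6, 31.1]
eef_rot: [[0.947, 0.321, 0.001], [0.321, -0.947, -0.001], [0.001, 0.001, -1.0]]
force: [-0.6, 0.2, 6.3]
grip_width: 13.3
```

Request:
{"name": "jog_arm", "arguments": {
  "twist": [
    [0,0,0],
    [0,0,0],
    [0,0,0],
    [0,0,0],
    [0,0,0]
  ],
  "linear": [
    [0,0,-10],
    [0,0,-30],
    [0,0,-40],
    [0,0,-20],
    [0,0,0]
  ],
  "jaw": [0,0,0,0,0]
}}

```text
time: 13.08
tool_pos: [415.6, -296.6, 131.7]
eef_rot: [[0.947, 0.321, 0.002], [0.321, -0.947, -0.002], [0.001, 0.002, -1.0]]
force: [-0.1, 0.5, -4.1]
grip_width: 13.4
```

```bash
python3 look.py w6
```

```text
13.075 [ 415.6 -296.6  131.7] [[0.947, 0.321, 0.002], [0.321, -0.947, -0.002], [0.001, 0.002, -1.0]] [-0.1  0.5 -4.1] 13.377819863277288
```

View pics/w6.png

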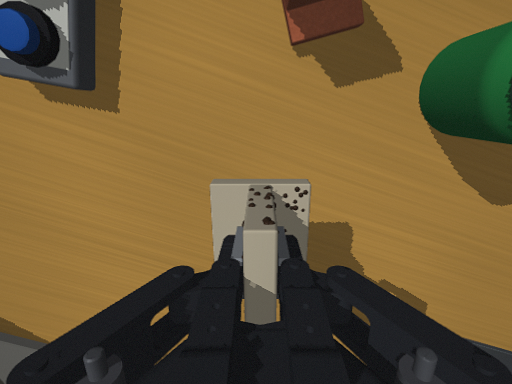

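Held cleanly, with the fin 13.4 mm wide in the pads. I'll carry it to a pose about 15 mm off both fences.

Request:
{"name": "jog_arm", "arguments": {
  "twist": [
    [0,0,0],
    [0,0,0],
    [0,0,0],
    [0,0,0],
    [0,0,0]
  ],
  "linear": [
    [16,-24,0],
    [29,-44,0],
    [29,-44,0],
    [29,-44,0],
    [29,-44,0]
  ],
  "jaw": [0,0,0,0,0]
}}

```text
time: 13.75
tool_pos: [475.4, -62.5, 128.9]
eef_rot: [[0.947, 0.321, -0.002], [0.321, -0.947, 0.001], [-0.002, -0.001, -1.0]]
force: [0.9, -0.2, -3.1]
grip_width: 13.1
```

Request:
{"name": "jog_arm", "arguments": {
  "twist": [
    [0,0,0],
    [0,0,0],
    [0,0,0],
    [0,0,0],
    [0,0,0]
  ],
  "linear": [
    [29,-44,0],
    [29,-44,0],
    [29,-44,0],
    [29,-44,0],
    [29,-44,0]
  ],
  "jaw": [0,0,0,0,0]
}}

```text
time: 14.38
tool_pos: [542.1, 192.1, 128.6]
eef_rot: [[0.947, 0.321, -0.002], [0.321, -0.947, -0.001], [-0.002, -0.0, -1.0]]
force: [1.1, -0.6, -3.7]
grip_width: 13.1
```

Request:
{"name": "jog_arm", "arguments": {
  "twist": [
    [0,0,0],
    [0,0,0],
    [0,0,0.102],
    [0,0,0.102],
    [0,0,0]
  ],
  "linear": [
    [29,-44,0],
    [10.5,-19,0],
    [0,0,0],
    [0,0,0],
    [0,0,0]
  ],
  "jaw": [0,0,0,0,0]
}}

```text
time: 15.0
tool_pos: [570.7, 213.2, 129.0]
eef_rot: [[0.979, 0.201, -0.012], [0.201, -0.979, 0.036], [-0.005, -0.037, -0.999]]
force: [0.9, 0.3, -4.0]
grip_width: 13.5
```

```bash
python3 look.py w7
```

```text
15.0 [570.7 213.2 129. ] [[0.979, 0.201, -0.012], [0.201, -0.979, 0.036], [-0.005, -0.037, -0.999]] [ 0.9  0.3 -4. ] 13.497534192901115
```

View pics/w7.png

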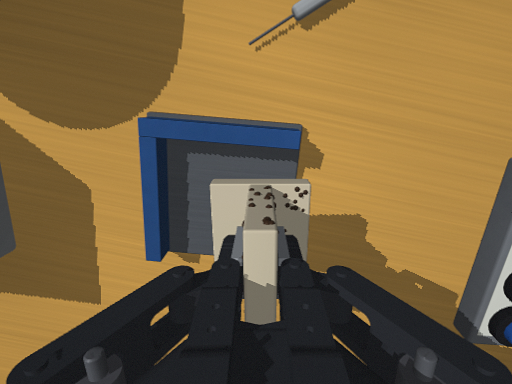

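```bash
python3 -c "
from plant import read_state
s=read_state();print(s['qpos'].round(3),s['qvel'].round(3),s['joint_torque'].round(1),s['tool_pos'])"
```

```text
[ 0.203  0.404 -0.028  1.144  0.038  3.14 ] [ 0.024 -0.002  0.009  0.004  0.007 -0.   ] [ -1.1 -67.1  33.9   0.    0.1  -0. ] [570.51047563 214.13048817 129.18210775]
```

Request:
{"name": "jog_arm", "arguments": {
  "twist": [
    [0,0,0]
  ],
  "linear": [
    [0,0,0]
  ],
  "jaw": [0]
}}

```text
time: 15.18
tool_pos: [570.5, 215.4, 129.7]
eef_rot: [[0.979, 0.204, -0.011], [0.205, -0.978, 0.036], [-0.004, -0.038, -0.999]]
force: [-0.3, -0.6, -2.5]
grip_width: 13.1
```

Joint 6 is at its limit (3.14), so that is why the pose was cut short. Any quarter turn of the tile is allowed, so I'll turn the other way and set the fin along the gauge's y.

Request:
{"name": "jog_arm", "arguments": {
  "twist": [
    [0,0,-0.18],
    [0,0,-0.18],
    [0,0,-0.18],
    [0,0,-0.18],
    [0,0,-0.18]
  ],
  "linear": [
    [0,0,0],
    [0,0,0],
    [0,0,0],
    [0,0,0],
    [0,0,0]
  ],
  "jaw": [0,0,0,0,0]
}}

```text
time: 15.8
tool_pos: [570.5, 216.1, 130.1]
eef_rot: [[0.442, 0.897, -0.011], [0.897, -0.441, 0.036], [0.028, -0.026, -0.999]]
force: [0.4, -0.6, -2.6]
grip_width: 13.2
```

Request:
{"name": "jog_arm", "arguments": {
  "twist": [
    [0,0,-0.18],
    [0,0,-0.18],
    [0,0,-0.18],
    [0,0,0],
    [0,0,0]
  ],
  "linear": [
    [0,0,0],
    [0,0,0],
    [0,0,0],
    [0,0,0],
    [0,0,0]
  ],
  "jaw": [0,0,0,0,0]
}}

```text
time: 16.42
tool_pos: [570.7, 215.8, 130.2]
eef_rot: [[-0.072, 0.997, -0.01], [0.997, 0.072, 0.036], [0.037, -0.008, -0.999]]
force: [0.1, -0.1, -3.5]
grip_width: 13.4
```

```bash
cat > err.py <<'E'
import sys,numpy as np
from scipy.spatial.transform import Rotation as R
from plant import read_state
x,y,z,yaw=map(float,sys.argv[1:5]);s=read_state()
c,n=np.cos(yaw),np.sin(yaw);T=np.array([[c,n,0],[n,-c,0],[0,0,-1.]])
E=s["eef_rot"]
print("t",s["time"],"q",s["qpos"].round(2),"pos",s["tool_pos"].round(1),"F",s["force"].round(1),"yaw",np.arctan2(E[1,0],E[0,0]).round(4))
print("twist",R.from_matrix(E.T@T).as_rotvec().round(4),"lin tool now",(E.T@(np.array([x,y,z])-s["tool_pos"])).round(1),"lin in target axes",(T.T@(np.array([x,y,z])-s["tool_pos"])).round(1))
E
python3 err.py 557.7 265 129 1.6933
```

```text
t 16.425 q [ 0.21  0.4  -0.03  1.14  0.04  1.7 ] pos [570.7 215.8 130.2] F [ 0.1 -0.1 -3.5] yaw 1.6424
twist [-0.0067 -0.0373 -0.0507] lin tool now [49.9 -9.4  3.1] lin in target axes [50.4 -6.9  1.2]
```

Request:
{"name": "jog_arm", "arguments": {
  "twist": [
    [-0.0067,-0.0373,-0.0507],
    [0,0,0],
    [0,0,0],
    [0,0,0]
  ],
  "linear": [
    [0,0,0],
    [25,-3.5,0],
    [25,-3.5,0],
    [0,0,0]
  ],
  "jaw": [0,0,0,0]
}}

```text
time: 16.92
tool_pos: [557.0, 265.7, 130.2]
eef_rot: [[-0.125, 0.992, 0.0], [0.992, 0.125, 0.0], [0.0, 0.0, -1.0]]
force: [0.3, 0.3, -3.8]
grip_width: 13.1
```

```bash
python3 err.py 557.7 265 129 1.6933; python3 look.py w8;python3 look.py t8 top
```

```text
t 16.925 q [ 0.31  0.42 -0.01  1.15  0.    1.75] pos [557.  265.7 130.2] F [ 0.3  0.3 -3.8] yaw 1.6961
twist [ 0.0002 -0.0004  0.0028] lin tool now [-0.8  0.6  1.2] lin in target axes [-0.8  0.6  1.2]
16.925 [557.  265.7 130.2] [[-0.125, 0.992, 0.0], [0.992, 0.125, 0.0], [0.0, 0.0, -1.0]] [ 0.3  0.3 -3.8] 13.086265624984035
16.975 [557.3 264.8 130.2] [[-0.125, 0.992, 0.0], [0.992, 0.125, -0.0], [-0.0, 0.0, -1.0]] [-0.1 -1.3 -3.3] 13.604274029079784
```

View pics/w8.png

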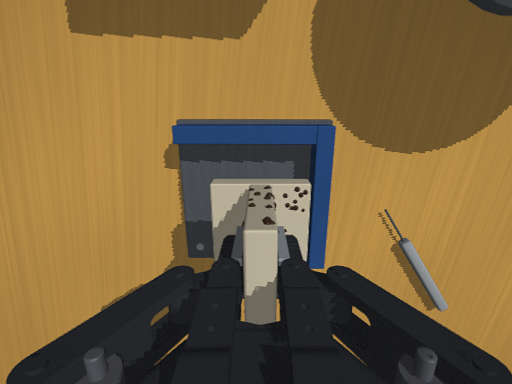

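The view is square on. The +y fence lies across the top at row 144, and the +x fence is at the right around column 315. I'll measure the gaps from this picture.

```bash
python3 - <<'E'
import cv2
im=cv2.imread("pics/w8.png");cv2.imwrite("pics/w8z.png",cv2.resize(im[110:280,165:345],None,fx=4,fy=3.5,interpolation=cv2.INTER_CUBIC))
E
```

```text
(no output)
```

View pics/w8z.png

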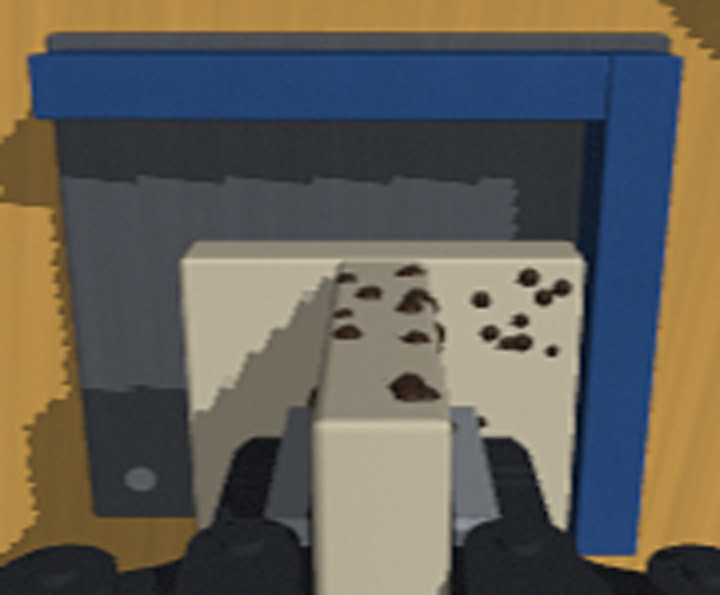

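```bash
python3 - <<'E'
import pickle
from h import *
m,s=pickle.load(open("pics/w8.pkl","rb"))
f=lambda P:[(165+(x+.5)/4-.5,110+(y+.5)/3.5-.5) for x,y in P]
yaw=.1225;ex=np.array([np.cos(yaw),np.sin(yaw)]);ey=np.array([-ex[1],ex[0]])
tcp=s["tool_pos"][:2]
def g(n,P,z):
    w=onz(m,f(P),z);d=w-tcp;print(n,np.stack([d@ex,d@ey],1).round(1).tolist())
g("fence_left inner",[(40,118),(300,118),(600,119)],38)
g("fence_left outer",[(33,56),(300,56),(600,57)],38)
g("fence_far inner",[(607,125),(595,300),(580,535)],38)
g("fence_far outer",[(681,65),(660,300),(640,535)],38)
zb=s["tool_pos"][2]-31
g("foot top R/L corner",[(583,260),(183,260)],zb+14)
g("foot bot R/L corner",[(575,243),(192,243)],zb)
g("foot right edge",[(583,265),(577,400),(571,520)],zb+14)
g("fin top",[(340,265),(425,265)],zb+80) if 0 else None
g("pin",[(141,479)],12)
E
```

```text
fence_left inner [[-75.9, 46.2], [-18.9, 46.3], [46.9, 46.3]]
fence_left outer [[-76.0, 61.3], [-18.6, 61.5], [46.0, 61.5]]
fence_far inner [[48.5, 44.8], [48.8, -1.5], [49.5, -73.0]]
fence_far outer [[63.6, 59.6], [63.9, -1.5], [64.7, -73.0]]
foot top R/L corner [[30.5, 31.1], [-31.9, 30.9]]
foot bot R/L corner [[31.7, 30.5], [-32.9, 30.3]]
foot right edge [[30.6, 30.2], [31.1, 3.9], [31.6, -21.7]]
pin [[-66.8, -69.9]]
```

The gaps are about 17 mm to the +x fence and 15 mm to the +y fence, and the tile is square. Lowering now.

Request:
{"name": "jog_arm", "arguments": {
  "twist": [
    [0,0,0.003],
    [0,0,0],
    [0,0,0],
    [0,0,0],
    [0,0,0]
  ],
  "linear": [
    [0,0,35],
    [0,0,30],
    [0,0,15],
    [0,0,3],
    [0,0,0]
  ],
  "jaw": [0,0,0,0,0]
}}

```text
time: 17.65
tool_pos: [558.3, 264.1, 48.1]
eef_rot: [[-0.122, 0.993, 0.001], [0.993, 0.122, 0.0], [0.0, 0.001, -1.0]]
force: [0.0, 0.5, -3.3]
grip_width: 13.5
```

Request:
{"name": "jog_arm", "arguments": {
  "twist": [
    [0,0,0],
    [0,0,0]
  ],
  "linear": [
    [0,0,2],
    [0,0,0]
  ],
  "jaw": [0,0]
}}

```text
time: 17.9
tool_pos: [557.9, 264.3, 45.9]
eef_rot: [[-0.122, 0.992, 0.001], [0.992, 0.122, 0.0], [0.0, 0.001, -1.0]]
force: [0.2, -0.2, -4.0]
grip_width: 13.4
```

Request:
{"name": "jog_arm", "arguments": {
  "twist": [
    [0,0,0],
    [0,0,0]
  ],
  "linear": [
    [0,0,1.5],
    [0,0,0]
  ],
  "jaw": [0,0]
}}

```text
time: 18.15
tool_pos: [557.6, 264.2, 43.8]
eef_rot: [[-0.122, 0.992, 0.0], [0.992, 0.122, 0.0], [0.0, 0.0, -1.0]]
force: [0.3, -0.8, -3.0]
grip_width: 13.7
```

Request:
{"name": "jog_arm", "arguments": {
  "twist": [
    [0,0,0],
    [0,0,0]
  ],
  "linear": [
    [0,0,1],
    [0,0,0]
  ],
  "jaw": [0,0]
}}

```text
time: 18.4
tool_pos: [557.8, 264.2, 43.2]
eef_rot: [[-0.122, 0.992, 0.001], [0.992, 0.122, 0.0], [0.0, 0.001, -1.0]]
force: [-0.8, -0.2, 2.1]
grip_width: 13.1
```

Request:
{"name": "jog_arm", "arguments": {
  "twist": [
    [0,0,0],
    [0,0,0]
  ],
  "linear": [
    [0,0,1],
    [0,0,0]
  ],
  "jaw": [0,0]
}}

```text
time: 18.65
tool_pos: [557.8, 264.2, 43.2]
eef_rot: [[-0.123, 0.992, 0.001], [0.992, 0.123, 0.0], [0.0, 0.002, -1.0]]
force: [-4.5, -2.0, 11.0]
grip_width: 13.5
```

Down flat at z 43.2, as predicted. Now I'll slide towards the corner.

Request:
{"name": "jog_arm", "arguments": {
  "twist": [
    [0,0,0],
    [0,0,0],
    [0,0,0],
    [0,0,0],
    [0,0,0]
  ],
  "linear": [
    [4,4,-0.5],
    [4,4,0],
    [3,4,0],
    [0,0,0],
    [0,0,0]
  ],
  "jaw": [0,0,0,0,0]
}}

```text
time: 19.27
tool_pos: [568.8, 276.6, 43.2]
eef_rot: [[-0.122, 0.992, 0.002], [0.992, 0.122, 0.0], [-0.0, 0.002, -1.0]]
force: [-2.1, -2.5, 7.2]
grip_width: 13.1
```

Request:
{"name": "jog_arm", "arguments": {
  "twist": [
    [0,0,0],
    [0,0,0]
  ],
  "linear": [
    [0,2,0],
    [0,0,0]
  ],
  "jaw": [0,0]
}}

```text
time: 19.52
tool_pos: [570.0, 276.9, 43.1]
eef_rot: [[-0.123, 0.992, 0.0], [0.992, 0.123, 0.0], [0.0, 0.0, -1.0]]
force: [-5.4, -1.1, 8.3]
grip_width: 13.1
```

Request:
{"name": "jog_arm", "arguments": {
  "twist": [
    [0,0,0],
    [0,0,0]
  ],
  "linear": [
    [0,2,0],
    [0,0,0]
  ],
  "jaw": [0,0]
}}

```text
time: 19.77
tool_pos: [571.9, 277.3, 43.1]
eef_rot: [[-0.123, 0.992, 0.0], [0.992, 0.123, 0.001], [0.0, 0.0, -1.0]]
force: [-5.4, -2.5, 9.3]
grip_width: 13.4
```

Request:
{"name": "jog_arm", "arguments": {
  "twist": [
    [0,0,0],
    [0,0,0]
  ],
  "linear": [
    [0,1.5,0],
    [0,0,0]
  ],
  "jaw": [0,0]
}}

```text
time: 20.02
tool_pos: [572.9, 277.4, 43.2]
eef_rot: [[-0.123, 0.992, -0.001], [0.992, 0.123, 0.0], [0.001, -0.0, -1.0]]
force: [-7.9, -1.1, 10.2]
grip_width: 13.5
```

Request:
{"name": "jog_arm", "arguments": {
  "twist": [
    [0,0,0],
    [0,0,0]
  ],
  "linear": [
    [0,1.5,0],
    [0,0,0]
  ],
  "jaw": [0,0]
}}

```text
time: 20.27
tool_pos: [573.0, 277.5, 43.2]
eef_rot: [[-0.123, 0.992, -0.003], [0.992, 0.123, 0.0], [0.0, -0.003, -1.0]]
force: [-14.8, -2.7, 15.2]
grip_width: 13.3
```

Request:
{"name": "jog_arm", "arguments": {
  "twist": [
    [0,0,0],
    [0,0,0]
  ],
  "linear": [
    [0,1.5,0],
    [0,0,0]
  ],
  "jaw": [0,0]
}}

```text
time: 20.52
tool_pos: [573.1, 277.5, 43.3]
eef_rot: [[-0.123, 0.992, -0.005], [0.992, 0.123, -0.0], [0.0, -0.005, -1.0]]
force: [-19.1, -3.9, 19.2]
grip_width: 13.1
```

+x fence contact at about 19 N. I'll ease that slightly and push into the +y fence.

Request:
{"name": "jog_arm", "arguments": {
  "twist": [
    [0,0,0],
    [0,0,0]
  ],
  "linear": [
    [2,-1,0],
    [0,0,0]
  ],
  "jaw": [0,0]
}}

```text
time: 20.78
tool_pos: [573.1, 277.8, 43.3]
eef_rot: [[-0.122, 0.993, -0.003], [0.993, 0.122, -0.003], [-0.003, -0.004, -1.0]]
force: [-14.8, -12.0, 17.9]
grip_width: 13.7
```

Request:
{"name": "jog_arm", "arguments": {
  "twist": [
    [0,0,0],
    [0,0,0]
  ],
  "linear": [
    [1.5,0,0],
    [0,0,0]
  ],
  "jaw": [0,0]
}}

```text
time: 21.02
tool_pos: [573.0, 278.0, 43.4]
eef_rot: [[-0.121, 0.993, -0.003], [0.993, 0.121, -0.006], [-0.005, -0.004, -1.0]]
force: [-15.6, -15.8, 19.4]
grip_width: 13.5
```

Request:
{"name": "jog_arm", "arguments": {
  "twist": [
    [0,0,0],
    [0,0,0]
  ],
  "linear": [
    [1.5,0,0],
    [0,0,0]
  ],
  "jaw": [0,0]
}}

```text
time: 21.28
tool_pos: [572.9, 278.9, 43.4]
eef_rot: [[-0.121, 0.993, -0.003], [0.993, 0.121, -0.007], [-0.006, -0.004, -1.0]]
force: [-14.4, -19.6, 20.1]
grip_width: 13.3
```

Still creeping, with roughly 2 mm left to the +y fence. I'll reduce the down-force and friction and carry on.

Request:
{"name": "jog_arm", "arguments": {
  "twist": [
    [0,0,0],
    [0,0,0]
  ],
  "linear": [
    [0,-0.7,-1],
    [0,0,0]
  ],
  "jaw": [0,0]
}}

```text
time: 21.52
tool_pos: [572.7, 280.5, 43.4]
eef_rot: [[-0.122, 0.993, -0.003], [0.993, 0.122, -0.003], [-0.003, -0.003, -1.0]]
force: [-8.4, -10.4, 8.5]
grip_width: 13.3
```

Request:
{"name": "jog_arm", "arguments": {
  "twist": [
    [0,0,0],
    [0,0,0]
  ],
  "linear": [
    [1,0,0],
    [0,0,0]
  ],
  "jaw": [0,0]
}}

```text
time: 21.78
tool_pos: [572.6, 281.2, 43.4]
eef_rot: [[-0.121, 0.993, -0.003], [0.993, 0.121, -0.004], [-0.004, -0.003, -1.0]]
force: [-9.4, -12.1, 9.4]
grip_width: 13.2
```

Request:
{"name": "jog_arm", "arguments": {
  "twist": [
    [0,0,0],
    [0,0,0]
  ],
  "linear": [
    [1,0,0],
    [0,0,0]
  ],
  "jaw": [0,0]
}}

```text
time: 22.02
tool_pos: [572.5, 282.2, 43.4]
eef_rot: [[-0.121, 0.993, -0.003], [0.993, 0.121, -0.004], [-0.004, -0.003, -1.0]]
force: [-9.3, -12.0, 8.8]
grip_width: 13.3
```

```bash
python3 err.py 573 281 43.2 1.6933; python3 look.py w9
```

```text
t 22.025 q [ 0.33  0.51 -0.08  0.99 -0.    1.78] pos [572.5 282.2  43.4] F [ -9.3 -12.    8.8] yaw 1.6925
twist [-0.0033  0.0039 -0.0008] lin tool now [-1.2  0.4  0.2] lin in target axes [-1.2  0.4  0.2]
22.025 [572.5 282.2  43.4] [[-0.121, 0.993, -0.003], [0.993, 0.121, -0.004], [-0.004, -0.003, -1.0]] [ -9.3 -12.    8.8] 13.27715962746879
```

View pics/w9.png

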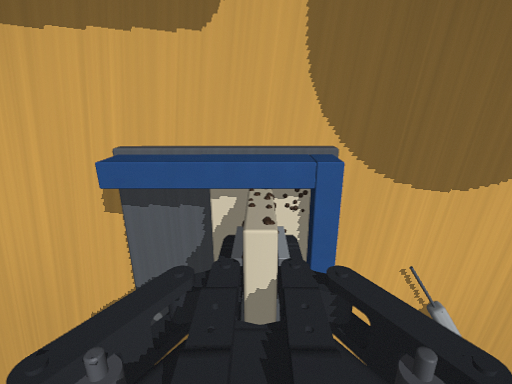

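The tile hasn't slipped in the fingers (the largest speck is still at (268,221)), and it is still sliding. I'll keep pushing.

Request:
{"name": "jog_arm", "arguments": {
  "twist": [
    [0,0,0],
    [0,0,0]
  ],
  "linear": [
    [1,0,0],
    [0,0,0]
  ],
  "jaw": [0,0]
}}

```text
time: 22.32
tool_pos: [572.4, 282.5, 43.4]
eef_rot: [[-0.121, 0.993, -0.003], [0.993, 0.121, -0.005], [-0.005, -0.003, -1.0]]
force: [-8.7, -14.3, 9.2]
grip_width: 13.4
```

Request:
{"name": "jog_arm", "arguments": {
  "twist": [
    [0,0,0],
    [0,0,0]
  ],
  "linear": [
    [1,0,0],
    [0,0,0]
  ],
  "jaw": [0,0]
}}

```text
time: 22.58
tool_pos: [572.4, 282.6, 43.5]
eef_rot: [[-0.121, 0.993, -0.003], [0.993, 0.12, -0.007], [-0.007, -0.003, -1.0]]
force: [-8.5, -19.0, 10.7]
grip_width: 13.2
```

Request:
{"name": "jog_arm", "arguments": {
  "twist": [
    [0,0,0],
    [0,0,0]
  ],
  "linear": [
    [1,0,0],
    [0,0,0]
  ],
  "jaw": [0,0]
}}

```text
time: 22.82
tool_pos: [572.5, 282.7, 43.6]
eef_rot: [[-0.12, 0.993, -0.002], [0.993, 0.12, -0.009], [-0.008, -0.003, -1.0]]
force: [-8.5, -23.8, 12.6]
grip_width: 13.4
```

Both fences are now bearing: motion stopped at y 282.6 as the force rose. The compliance has tipped the tool about 0.5°, so I'll level it, add a little down-force and balance the two pushes.

```bash
python3 err.py 572.5 282.6 43.2 1.6933
```

```text
t 22.825 q [ 0.33  0.51 -0.07  0.99 -0.01  1.78] pos [572.5 282.7  43.6] F [ -8.5 -23.8  12.6] yaw 1.691
twist [-0.0033  0.0083 -0.0023] lin tool now [-0.1  0.   0.4] lin in target axes [-0.1  0.   0.4]
```

Request:
{"name": "jog_arm", "arguments": {
  "twist": [
    [-0.003,0.008,0],
    [0,0,0]
  ],
  "linear": [
    [-0.5,0.5,0.8],
    [0,0,0]
  ],
  "jaw": [0,0]
}}

```text
time: 23.08
tool_pos: [572.4, 282.6, 43.3]
eef_rot: [[-0.12, 0.993, -0.001], [0.993, 0.12, 0.001], [0.001, -0.001, -1.0]]
force: [-12.7, -22.7, 17.8]
grip_width: 13.5
```

```bash
python3 err.py 572.5 282.6 43.2 1.6933
```

```text
t 23.075 q [ 0.33  0.51 -0.08  0.98  0.    1.78] pos [572.4 282.6  43.3] F [-12.7 -22.7  17.8] yaw 1.6912
twist [-0.0008 -0.0007 -0.0021] lin tool now [0.  0.1 0.1] lin in target axes [0.  0.1 0.1]
```

Request:
{"name": "jog_arm", "arguments": {
  "twist": [
    [0,0,-0.002],
    [0,0,0],
    [0,0,0]
  ],
  "linear": [
    [0,0.5,0],
    [0,0,0],
    [0,0,0]
  ],
  "jaw": [0,0,0]
}}

```text
time: 23.45
tool_pos: [572.4, 282.6, 43.2]
eef_rot: [[-0.122, 0.993, -0.002], [0.993, 0.122, 0.0], [0.0, -0.002, -1.0]]
force: [-14.9, -22.9, 20.4]
grip_width: 13.5
```

```bash
python3 err.py 572.5 282.6 43.2 1.6933; python3 look.py w10; python3 look.py t10 top; python3 look.py s10 scene; python3 -c "
import cv2,numpy as np
from plant import read_state
print(read_state()['moment'])
a=cv2.imread('pics/w10.png')[120:300,80:370];b=cv2.imread('pics/s10.png')[130:200,230:310]; t=cv2.imread('pics/t10.png')[165:240,165:245]
a=cv2.resize(a,None,fx=2.6,fy=2.6,interpolation=2)[:,:750]
cv2.imwrite('pics/w10z.png',a)
cv2.imwrite('pics/st10z.png',np.hstack([cv2.resize(b,(400,350),interpolation=2),cv2.resize(t,(373,350),interpolation=2)]))"
```

```text
t 23.45 q [ 0.33  0.51 -0.08  0.98  0.    1.78] pos [572.4 282.6  43.2] F [-14.9 -22.9  20.4] yaw 1.6932
twist [-0.0017 -0.0004 -0.0001] lin tool now [0.  0.1 0. ] lin in target axes [0.  0.1 0. ]
23.45 [572.4 282.6  43.2] [[-0.122, 0.993, -0.002], [0.993, 0.122, 0.0], [0.0, -0.002, -1.0]] [-14.9 -22.9  20.4] 13.53800073689539
23.5 [572.5 282.6  43.3] [[-0.122, 0.993, -0.002], [0.993, 0.122, 0.0], [0.0, -0.002, -1.0]] [-14.5 -23.8  19. ] 13.253275465669043
23.55 [572.4 282.6  43.3] [[-0.122, 0.993, -0.002], [0.993, 0.122, 0.0], [0.0, -0.002, -1.0]] [-14.2 -23.9  18.8] 13.116123214951577
[-4.8094035   3.01626253  0.04133851]
```

View pics/w10z.png

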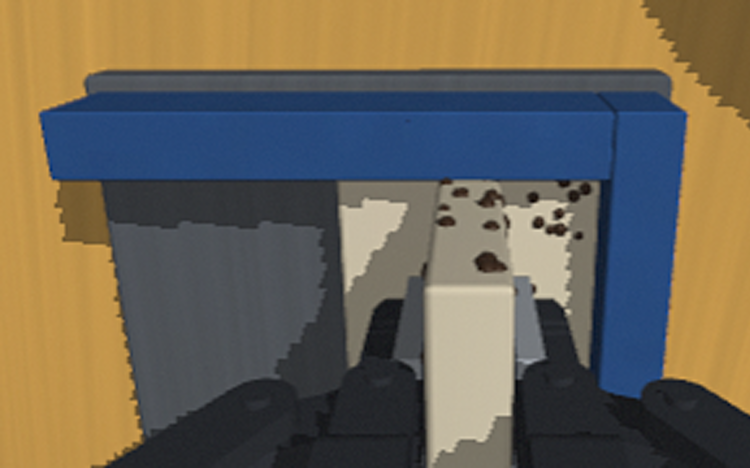

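View pics/st10z.png

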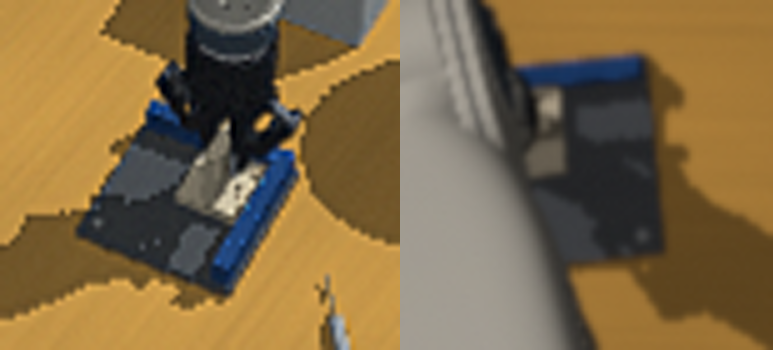

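The forces are steady, the tool is level, and the travel matches the measured gaps (17.3 and 14.9 mm moved against 17 and 15 predicted). Handing in.

```bash
python3 -c "
from plant import manip,read_state
print(manip.hand_in());s=read_state();print(s['time'],s['tool_pos'],s['force'],s['grip_width'])"
```

```text
the job is handed in; nothing more can be done
None
the job is handed in; nothing more can be done
```

The job is handed in at about 23.6 s. The speckled tile was still gripped and pressed into the corner, but no verdict was reported.

- **Buttons:** I pressed green, yellow and blue in that order, each onto its rigid stop (tip at z ≈ 45.5 mm, at least 28 N). I checked green's full 6 mm travel from its force on release. Yellow and blue I judged by reaching the same stop height.
- **Tile:** I gripped it by the fin, set it on the plate, and slid it first onto the +x fence and then onto the +y fence. Joint 6 hit its limit on the first approach, so the tile sits a quarter turn round, with its fin along the gauge's y.
- **Last checks:**
  - The push was about 15 N on the +x fence, 23 N on the +y fence and 19 N down, and it was steady.
  - The tilt was about 0.002 rad, and the yaw was within 0.001 rad of the measured gauge angle.
  - Movement into the fences was 17.3 and 14.9 mm, against measured gaps of 17 and 15 mm.
  - The grip was 13.3 mm wide, with no slip seen along the fin.
- **What disagreed or wasn't checked:**
  - The wrist and top cameras differed by about 4 mm on the gauge position, so I seated the tile by contact force instead.
  - Both foot contacts show in the forces and movement. The last pictures agree, but the fence and the gripper hide the contact lines.
  - I didn't deliberately touch the terracotta tile or anything else, but I made no final picture check of the bystanders.

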